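# Latch the bun carrier

### The job

Draw the bun carrier's hatch shut with the latch on its top: lift the wire loop clear, bring its bar over the keeper's lip and let it down into the keeper's slot, then press the lever over, away from the keeper, until it lies flat past centre and stays there by itself with the hatch drawn tight. Feel the bar into the slot rather than forcing it down on the keeper, press the lever no harder than it needs, and leave everything else where it stands.

Things in the scene. Friction and masses are not known exactly. Their poses are not given: they have to be found in the camera images.
- lever_pivot (a point): axis of the lever's hinge, near end of the steel draw latch on top of the grey insulated carrier (400 x 330 mm, fixed, top face 170 mm above the table), 20 mm above that face. Axes: x level from the lever towards the keeper, y along the hinge, z up. The latch moves in the x-z plane through this point; on the carrier's top nothing else stands within 80 mm either side of that plane
- lever (a joint): lever angle (rad): 0 = handle upright, negative = leaning towards the keeper (to -1.0), pi/2 = flat, pointing away from the keeper (stop). Starts at 0.48 to 0.58; friction 0.03 N m, stays where left. With the loop hooked it begins to pull between -0.4 and 0.7, dead centre is about 1.28; let go before that it springs back. Pressing takes up to about 14 N near the handle's end
- handle_tip (a point): middle of the free end of the lever's steel handle plate (28 mm wide along y, 6 mm thick, reaching from 17 to 66 mm from lever_pivot), 66 mm from lever_pivot. z along the handle outwards, x its face turned to the keeper when upright. Lying flat, its upper face is 23 mm above the carrier's top
- loop_grip (a point): midway between the two round adjuster nuts of the wire loop, 58 mm from its eyes' axis; x from eyes to bar. The nuts (14 mm diameter, axes along y) are the grip: 52 mm over their outer ends, pinched along y; the loop can swivel between the fingers. At the start the bar rests on top of the keeper's post or lip, short of the slot
- latch_loop: wire loop (60 g, swings freely): 6 mm rails 40 mm apart, joined by a cross bar 6 mm square, its middle 70.5 to 83.5 mm from the eyes: that depends on how the nuts were screwed and is not measured. Origin midway between the eyes, x towards the bar, y along the eyes' axis. The eyes are hinged on the lever, 14 mm from lever_pivot: at lever q by -sin(q+0.262) of that in x, cos(q+0.262) in z
- keeper_slot (a point): middle of the mouth of the keeper's slot, on the hatch, level with the top of the lip: 28 mm above the carrier's top. Axes as lever_pivot's, 78.5 mm in x from it before the hatch is drawn. The slot is 9 mm wide in x; its floor is 15 mm below this point, so the seated bar's axis is 12 mm below it. Drawn back, the bar slides 5 mm under the lip against the post
- keeper_lip (a point): tip of the keeper's lip, the lever-side edge of the slot: 4.5 mm from keeper_slot towards the lever, same height. The lip is 5 mm long in x, 5 mm thick, 24 mm wide, overhanging from a post 10 mm long of the same width and height; on the slot's far side is a rib 8 mm thick, 32 mm wide, 7 mm lower than the lip. The bar must not be forced down on them
- hatch (a joint): how far the hatch has been drawn towards the lever against its rubber seal (m): 0 at rest, about 0.002 to 0.015 when latched. The seal pushes back with 3 N per mm
- tin_center (a point): small metal tin (44 mm across, 50 mm tall) standing on the carrier's top, to one side; a bystander
- cutter: steel ring cutter (52 mm across, 35 mm tall) on the carrier's top, to one side; a bystander
- jar: glass jar, 80 mm across, 120 mm tall, on the table; a bystander
- mug: white mug on the table; a bystander
- bowl: steel bowl, 150 mm across, on the table; a bystander
- spatula: black-handled spatula lying on the table; a bystander
- tub: white open tub, 130 x 100 x 60 mm, on the table; a bystander

How it is judged:
By the outcome, as a careful person would: the job done as asked, in the order asked, and still so for the second after the job is handed in, with the robot touching nothing.
It also fails if it takes over 72 s, if anything falls off the work surface, if the arm or the gripper's body presses on something with over 40 N, if the wrist force passes 120 N, or if a joint passes its speed limit or range.

### The arm

A 6-joint arm with a two-finger parallel gripper is mounted at the origin on the work surface. World frame = base frame: x ahead of the robot, y to its left, z up, the work surface at z = 0. Lengths are in mm, angles in rad, forces in N, time in s.
With the tool pointing down it reaches from about 275 to 975 mm from the base axis. Payload 8.4 kg.
Tool frame: the origin (TCP) lies midway between the tips of the shut fingers; the grasp point (between the pads) lies 19 mm behind it; z points along the fingers, y is the line along which they close (so a half turn about z gives the same grasp; the last joint's range is limited). The gripper opens to 92 mm and grips with 3 to 60 N. Pads are 20 mm wide; open, the fingers measure 128 mm over their backs; the gripper's body (75 mm by 189 mm) begins 69 mm behind the grasp point.
Start: joints at [-0.002, 0.353, 1.633, -0, 1.155, -0.002], TCP at [625.002, -0, 214.583] pointing down, gripper open.
Joint ranges: [-2.63, 2.63], [-0.92, 2.1], [0.06, 2.66], [-1.3, 4.44], [0, 2.69], [-3.02, 3.02]. Speed limits (rad/s): [2.22, 2.22, 2.79, 3.14, 3.14, 3.14].

### API

Orientations are given as a 3x3 rotation matrix whose columns are the frame's x, y, z axes.
In Python, from bench import robot gives the robot as it stands.
- The arm moves only by the tool play_rows, never from a script. Its argument "targets" is text: rows parted by semicolons, each of 4 numbers parted by spaces: the shift along the tool's x, y, z in m, then the turn about the tool's z in rad. A call has 1 to 12 rows; each row is the pose to reach, as a shift and turn from the pose commanded when the call began, along the tool's axes at that moment; what a row does not reach only later rows make up. A row lasts 1/8 s, in which the tool goes at most 62.5 mm and 10.7 degrees, less where a joint would pass 70% of its speed; a pose out of reach is approached as far as the arm can. A call with a gripper value outside its range is refused whole. "claw" is the closure, from 0 (fully open) to 1 (shut), set as the call begins (left out, the last holds). The fingers move at their own pace and stop on an object; the grip force is fixed at half the most. Time passes only in rows, so rows that repeat a pose let the fingers close. It gives the time, the measured TCP pose, the force, the opening and the grip force at its end, in the units of the state.
- robot.read_state(): the state, without advancing time (a new reading comes with each control period).
- robot.camera(name): name is "scene" or "side" or "wrist"; returns a dict with "color" (480x640x3 uint8, blue, green, red), "range_z" (480x640 float32, mm along the optical axis (not along the pixel's ray), 0 where there is no reading), "intrinsics" (3x3 intrinsics, pixels), "R" (3x3) and "t" (3): a world point X has camera coordinates R X + t. Camera axes: x right, y down, z forward; pixel columns grow to the right and rows downward; lengths in mm; the calibration is good to about 2 mm. A picture is of the moment at which its call begins.
- robot.sign_off(): hands the job in; it is judged then, once.
Trained networks look in a picture, given as the dict that the camera call returned (one of the last four; its "shot" number tells which), for a name from the list of things; names that differ only in an ending like _2 or _b are one class to them, and where a whole thing is asked for, a point or a joint stands for the part that bears it (a point fixed in the world has none). Each returns a list of dicts, best first, with "p" (0 to 1); they miss things now and then, are a little off and sometimes report something else, mostly with a low value. They report only what shows in the picture. A call takes as long as a camera call.
- robot.search_frame(picture, thing): "pixel" ([column, row] in pixels, amid what is visible of it).
- robot.silhouettes(picture, thing): "mask" (480x640 bool, what is visible of it) and "pixel" ([column, row] in pixels, amid what is visible of it).
The state is a dict: "time_s": time; "qpos": joint angles; "qvel": joint speeds; "joint_torque": joint torques, N m; "eef_pos": TCP position; "eef_rot": TCP orientation; "ft_force": force on the tool from outside, world axes, zero at the start; "torque": the same for the moment, N m; "gripper_width": finger opening in mm; "grasp_force": force on a finger pad.
Only numpy, scipy, OpenCV 4.12 (cv2) and the standard library are available. Lean on these libraries where they do the work, as an engineer would, in place of code of your own. Each camera call takes 0.05 s, during which the arm holds its last target. There are 200 camera calls.

## Working session

There is one attempt and no reset: what is moved stays moved. The work goes in short steps, Python scripts to look and compute and a tool call to move; the robot and the scene stay as the last step left them, time stands still between calls to the robot, and variables do not carry over. Pictures are saved under pics/ and viewed, at most 10 in all, crops included, and the job is handed in when it is done.

Besides the shell and the picture viewer there is one more tool, called after "Request:" as a command line: name --argument value ..., lists and objects as JSON in quotes. play_rows: Moves the arm, as the interface text tells. Its arguments: {"type":"object","properties":{"targets":{"type":"string"},"claw":{"type":"number"}},"required":["targets"]}

```bash
mkdir -p pics
cat > h.py <<'E'
import numpy as np, cv2
from bench import robot
def world(c,uv,z=None):
    K,R,t=c["intrinsics"],np.array(c["R"]),np.array(c["t"])
    u,v=uv
    if z is None:
        p=c["range_z"][int(v)-2:int(v)+3,int(u)-2:int(u)+3]; p=p[p>0]; z=np.median(p) if len(p) else np.nan
    return R.T@(np.linalg.inv(K)@np.array([u,v,1])*z-t)
def cloud(c):
    K,R,t=c["intrinsics"],np.array(c["R"]),np.array(c["t"])
    v,u=np.mgrid[:480,:640]; d=c["range_z"]
    P=np.stack([u,v,np.ones_like(u)],-1)@np.linalg.inv(K).T*d[...,None]-t
    W=P@R; W[d<=0]=np.nan
    return W
E
python3 - <<'E'
from h import *
np.set_printoptions(precision=1,suppress=True)
s=robot.read_state(); print(s)
for n in ["scene","side"]:
    c=robot.camera(n); cv2.imwrite(f"pics/{n}0.png",c["color"])
    for th in ["lever_pivot","handle_tip","loop_grip","latch_loop","keeper_slot","keeper_lip","tin_center","cutter","hatch"]:
        r=robot.search_frame(c,th)
        for d in r[:2]: print(n,th,np.round(d["p"],2),d["pixel"],world(c,d["pixel"]))
E
```

```text
{'time_s': 0.0, 'qpos': array([-0. ,  0.4,  1.6,  0. ,  1.2, -0. ]), 'qvel': array([-0.,  0.,  0.,  0., -0., -0.]), 'joint_torque': array([ -0. , -59.4, -33.4,   0.1,   0. ,  -0. ]), 'eef_pos': array([624.5,   0. , 213.9]), 'eef_rot': array([[ 0.,  1., -0.],
       [ 1., -0.,  0.],
       [ 0., -0., -1.]]), 'ft_force': array([ 0. ,  0.7, -0.1]), 'torque': array([ 0.,  0., -0.]), 'grasp_force': 0.0, 'gripper_width': 92.18522374858493}
scene lever_pivot 0.85 [348.5, 253.5] [661.  -69.6 172.2]
scene handle_tip 0.77 [334.5, 213.8] [522.7  26.1 219.4]
scene handle_tip 0.71 [404.1, 207.1] [565.1 408.6 102.2]
scene latch_loop 0.54 [350.7, 223.2] [557.1  73.6 175.5]
scene keeper_slot 0.83 [366.7, 245.8] [673.7   8.6 168. ]
scene keeper_lip 0.69 [364.3, 246.4] [672.3  -2.6 170.6]
scene tin_center 0.63 [403.9, 209.2] [567.  405.8  94.6]
scene tin_center 0.38 [346.9, 253.4] [656.3 -71.6 171.4]
scene cutter 0.75 [293.0, 224.0] [448.2 -96.9 204. ]
scene cutter 0.23 [402.7, 206.3] [559.2 407.3 104.1]
scene hatch 0.77 [365.1, 246.5] [673.8  -0.3 169.7]
side lever_pivot 0.84 [305.8, 228.7] [509.1 -33.6 169.6]
side handle_tip 0.68 [298.1, 199.2] [527.8  35.2 208.6]
side loop_grip 0.51 [309.0, 192.2] [581.6  70.6 171.8]
side keeper_slot 0.62 [352.4, 208.1] [650.7 -40.1 171.4]
side tin_center 0.66 [248.1, 183.3] [441.2 151.9 213.1]
side cutter 0.71 [288.5, 247.3] [438.8 -66.  174.5]
side hatch 0.6 [355.0, 203.6] [665.5 -30.4 171.4]
```

Run:
```python
import cv2,numpy as np
a=cv2.imread("pics/scene0.png")[150:330,250:450];b=cv2.imread("pics/side0.png")[150:290,220:400]
a=cv2.resize(a,None,fx=3,fy=3,interpolation=2)[:,:600];b=cv2.resize(b,None,fx=3.3,fy=3.3,interpolation=2)
cv2.imwrite("pics/a.png",a);cv2.imwrite("pics/b.png",b)
```

```text
(no output)
```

View pics/a.png

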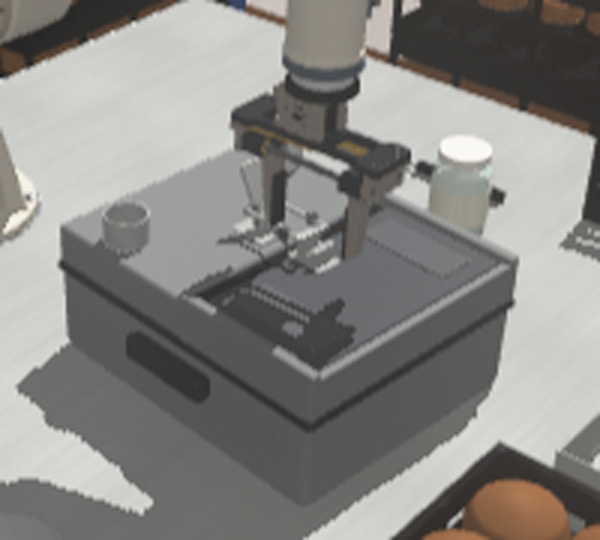

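View pics/b.png

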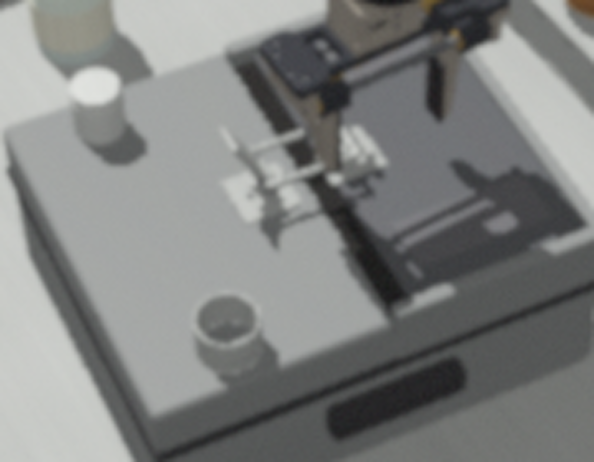

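The pictures show the latch under the gripper: the handle is at about a.png (250,185), the loop runs to the keeper at about (310,260), and the cutter and tin stand to the sides. The gripper hides part of it, so I'll raise it straight up and look with the wrist camera.

Request:
play_rows --targets "0 0 -0.04 0; 0 0 -0.08 0; 0 0 -0.12 0; 0 0 -0.15 0; 0 0 -0.15 0"

```text
time_s: 1.62
eef_pos: [626.1, -0.0, 367.1]
eef_rot: [[0.0, 1.0, 0.005], [1.0, -0.0, -0.0], [-0.0, 0.005, -1.0]]
ft_force: [0.2, -0.0, -0.8]
gripper_width: 92.1
grasp_force: 0.0
```

Run:
```python
from h import *
np.set_printoptions(precision=1,suppress=True)
for n in ["wrist","scene","side"]:
    c=robot.camera(n); cv2.imwrite(f"pics/{n}1.png",c["color"]); np.savez(f"{n}1.npz",**{k:np.array(c[k]) for k in ["color","range_z","intrinsics","R","t"]})
    for th in ["lever_pivot","handle_tip","loop_grip","latch_loop","keeper_slot","keeper_lip"]:
        for d in robot.search_frame(c,th)[:1]: print(n,th,np.round(d["p"],2),d["pixel"],world(c,d["pixel"]))
    W=cloud(c)
    for th in ["handle_tip","latch_loop","keeper_slot"]:
        for d in robot.silhouettes(c,th)[:1]:
            P=W[d["mask"]];P=P[~np.isnan(P[:,0])]; print(n,th,"mask",d["p"],len(P),np.percentile(P,[2,50,98],axis=0).ravel())
```

```text
wrist lever_pivot 0.57 [262.1, 157.8] [582.7  50.9 207.3]
wrist handle_tip 0.77 [194.5, 177.5] [528.1  35.5 205.5]
wrist loop_grip 0.73 [247.1, 202.7] [563.1   9.6 169. ]
wrist latch_loop 0.63 [257.9, 159.3] [579.   49.7 204.5]
wrist keeper_slot 0.57 [367.1, 163.6] [669.7  44.1 170. ]
wrist keeper_lip 0.79 [365.6, 163.2] [668.4  44.5 169.8]
wrist handle_tip mask 0.94 4374 [504.3   6.3 190.6 527.9  35.6 206.1 607.1  55.3 248.8]
wrist latch_loop mask 0.58 2000 [524.    4.9 200.4 576.4  30.4 203.4 608.1  56.  207.9]
wrist keeper_slot mask 0.59 59212 [ 588.1 -118.9  168.2  668.8   43.   170.2  750.7  163.5  173.8]
scene lever_pivot 0.57 [346.1, 249.5] [640.7 -56.1 171.1]
scene handle_tip 0.81 [337.6, 216.7] [529.3  35.1 206.9]
scene loop_grip 0.61 [349.1, 220.5] [543.5  81.8 177. ]
scene latch_loop 0.55 [354.7, 222.4] [588.9  52.4 201.2]
scene keeper_slot 0.92 [366.3, 243.2] [665.6  17.1 170.1]
scene keeper_lip 0.83 [367.8, 248.6] [687.6  -4.5 170.2]
scene handle_tip mask 0.57 165 [507.1   2.2 195.9 526.9  32.1 207.6 608.5  52.8 247.5]
scene latch_loop mask 0.59 66 [565.5   1.1 170.7 591.9  29.2 203.  609.5  76.6 209.2]
scene keeper_slot mask 0.9 2615 [ 589.3 -120.2  167.6  674.6    9.5  171.9  753.5  161.6  184.6]
side lever_pivot 0.79 [313.0, 223.1] [533.9 -29.  171.9]
side handle_tip 0.7 [309.8, 194.4] [581.   65.5 168.1]
side loop_grip 0.74 [320.4, 197.2] [582.4  12.  206.1]
side latch_loop 0.7 [314.3, 191.2] [594.1  63.2 175.5]
side keeper_slot 0.65 [346.1, 193.2] [666.   14.1 171.3]
side keeper_lip 0.8 [346.0, 194.8] [662.8   9.8 170.7]
side handle_tip mask 0.55 161 [504.7   4.1 171.  541.9  29.9 206.  615.   78.8 250.2]
side latch_loop mask 0.6 50 [574.1   1.9 196.2 583.6  38.7 206.2 606.2  53.2 213. ]
side keeper_slot mask 0.79 4652 [ 584.6 -122.4  166.5  666.2    6.   172.7  749.4  161.1  184.8]
```

View pics/wrist1.png

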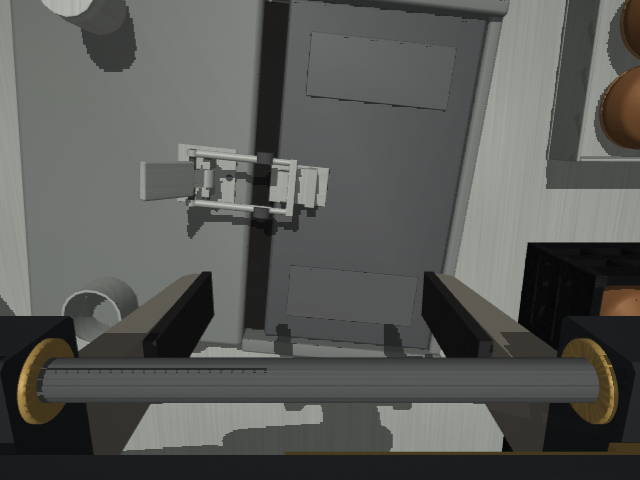

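The wrist view shows the black nuts at about (264,158) and (262,212), the bar at about (290,188) on the keeper (270–328), the eyes at (193,155)/(192,205) and the handle tip at (142,181). Next I'll measure the geometry.

Run:
```python
from h import *
np.set_printoptions(precision=1,suppress=True)
c=dict(np.load("wrist1.npz")); W=cloud(c)
print("R",c["R"],"cam",-c["R"].T@c["t"])
g=c["color"]
for nm,(u,v) in dict(nutL=(264,158),nutR=(262,212),bar=(291,187),barT=(295,168),barB=(289,208),eyeL=(194,154),eyeR=(193,206),tip=(143,181),railL=(230,155),railR=(225,207),kpost=(275,187),lipL=(283,187),rib=(323,187),slot=(309,187)).items(): print(nm,world(c,(u,v)))
# carrier plane, keeper/lever region high cloud
P=W[140:225,130:335].reshape(-1,3)
P=P[(P[:,2]>185)]
sel=P[(P[:,0]>600)];print("keeper",np.percentile(sel,[1,50,99],axis=0))
Z=W[140:225,130:335]
for v in [180,187,195]:
  print(v,[(u,*np.round(W[v,u],0).astype(int)) for u in range(262,334,2)])
crop=cv2.resize(g[135:225,130:340],None,fx=3.8,fy=3.8,interpolation=cv2.INTER_CUBIC); cv2.imwrite("pics/crop1.png",crop)
```

```text
R [[ 1.  -0.   0. ]
 [-0.  -1.   0.2]
 [ 0.  -0.2 -1. ]] cam [624.8  66.1 537.1]
nutL [584.1  50.8 207. ]
nutR [581.3   7.9 207.6]
bar [604.8  27.7 203.9]
barT [608.2  42.8 203.6]
barB [602.9  10.5 203.8]
eyeL [528.6  53.8 204.1]
eyeR [524.3  12.  202.1]
tip [504.9  37.1 248.9]
railL [556.9  53.  203.4]
railR [550.6  11.4 203.3]
kpost [588.7  24.  172.1]
lipL [597.8  27.  197.8]
rib [631.1  24.  172.3]
slot [619.   26.1 190.7]
keeper [[600.2   4.9 188.8]
 [607.2  27.6 201.9]
 [624.9  49.  205.4]]
180 [(262, np.int64(577), np.int64(29), np.int64(165)), (264, np.int64(578), np.int64(29), np.int64(165)), (266, np.int64(580), np.int64(29), np.int64(164)), (268, np.int64(582), np.int64(30), np.int64(166)), (270, np.int64(584), np.int64(29), np.int64(165)), (272, np.int64(586), np.int64(30), np.int64(171)), (274, np.int64(588), np.int64(30), np.int64(172)), (276, np.int64(590), np.int64(30), np.int64(172)), (278, np.int64(594), np.int64(33), np.int64(198)), (280, np.int64(596), np.int64(33), np.int64(198)), (282, np.int64(597), np.int64(33), np.int64(196)), (284, np.int64(599), np.int64(33
[... 4337 characters left out ...]
int64(19), np.int64(190)), (312, np.int64(622), np.int64(19), np.int64(191)), (314, np.int64(623), np.int64(19), np.int64(190)), (316, np.int64(625), np.int64(17), np.int64(173)), (318, np.int64(627), np.int64(17), np.int64(173)), (320, np.int64(628), np.int64(17), np.int64(171)), (322, np.int64(-9223372036854775808), np.int64(-9223372036854775808), np.int64(-9223372036854775808)), (324, np.int64(632), np.int64(17), np.int64(173)), (326, np.int64(634), np.int64(16), np.int64(169)), (328, np.int64(636), np.int64(17), np.int64(170)), (330, np.int64(637), np.int64(16), np.int64(169)), (332, np.int64(639), np.int64(17), np.int64(170))]<stdin>:13: RuntimeWarning: invalid value encountered in cast
```

View pics/crop1.png

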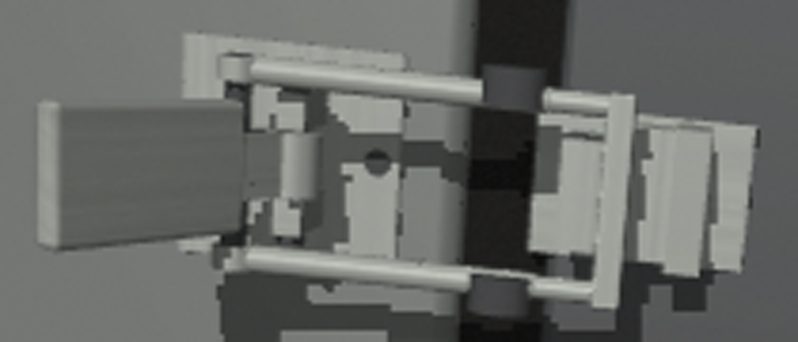

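Run:
```python
from h import *
c=dict(np.load("wrist1.npz")); W=cloud(c)
P=W[140:225,130:335].reshape(-1,3); P=P[~np.isnan(P[:,0])]
def pca(S,n):
    m=S[:,:2].mean(0); w,v=np.linalg.eigh(np.cov((S[:,:2]-m).T)); a=v[:,1]; print(n,len(S),m.round(1),np.degrees(np.arctan2(a[1],a[0])).round(1),np.percentile((S[:,:2]-m)@v,[1,99],axis=0).round(1).ravel())
x,y,z=P.T
pca(P[(x>598)&(x<612)&(z>201.5)&(z<206)],"bar")
pca(P[(x>614)&(x<628)&(z>188)&(z<193)],"rib")
pca(P[(x>588)&(x<612)&(z>195.5)&(z<200.5)&(abs(y-27)<14)],"post+lip")
pca(P[(x>535)&(x<572)&(z>201)&(z<206)&(y>44)],"railL")
pca(P[(x>535)&(x<572)&(z>201)&(z<206)&(y<20)],"railR")
pca(P[(x>500)&(x<530)&(z>240)],"handle end")
pca(P[(z>205.5)&(x>570)&(x<596)&(y>35)],"nutL");pca(P[(z>205.5)&(x>570)&(x<596)&(y<20)],"nutR")
```

```text
bar 475 [604.4  28.3] 86.3 [ -3.8 -23.8   6.5  20.8]
rib 362 [620.3  25.4] 84.3 [ -3.9 -15.9   3.9  15.6]
post+lip 330 [597.2  27.7] 84.4 [-10.6 -11.9   4.6  11.8]
railL 339 [553.6  52.2] 174.0 [ -2.8 -18.3   2.9  18.2]
railR 314 [553.5  12.2] 174.2 [ -2.7 -18.4   3.1  18.2]
handle end 680 [507.3  37.2] 84.4 [ -4.3 -13.7   5.   13.4]
nutL 128 [584.5  50.9] 173.3 [-4.  -5.   3.9  5. ]
nutR 124 [580.    7.3] 171.4 [-3.9 -4.8  4.1  5.1]
```

Request:
play_rows --targets "0.004 -0.005 0.01 0.18; 0.008 -0.01 0.02 0.36; 0.012 -0.015 0.03 0.54; 0.016 -0.02 0.04 0.72; 0.02 -0.025 0.05 0.9; 0.024 -0.03 0.06 1.08; 0.0275 -0.0365 0.07 1.26; 0.0275 -0.0365 0.07 1.44; 0.0275 -0.0365 0.07 1.6; 0.0275 -0.0365 0.07 1.67; 0.0275 -0.0365 0.07 1.67"

```text
time_s: 4.5
eef_pos: [588.5, 27.5, 294.6]
eef_rot: [[0.995, -0.098, 0.0], [-0.098, -0.995, -0.0], [0.0, 0.0, -1.0]]
ft_force: [-0.2, -0.1, -0.4]
gripper_width: 91.8
grasp_force: 0.0
```

Run:
```python
from h import *
np.set_printoptions(precision=2,suppress=True)
s=robot.read_state();print(s["eef_pos"],s["eef_rot"],s["qpos"],s["ft_force"])
c=robot.camera("wrist"); cv2.imwrite("pics/wrist2.png",c["color"]); np.savez("wrist2.npz",**{k:np.array(c[k]) for k in ["color","range_z","intrinsics","R","t"]})
```

```text
[588.52  27.49 294.62] [[ 1.  -0.1  0. ]
 [-0.1 -1.  -0. ]
 [ 0.   0.  -1. ]] [ 0.04  0.23  1.62 -0.    1.29  1.71] [-0.17 -0.14 -0.4 ]
```

View pics/wrist2.png

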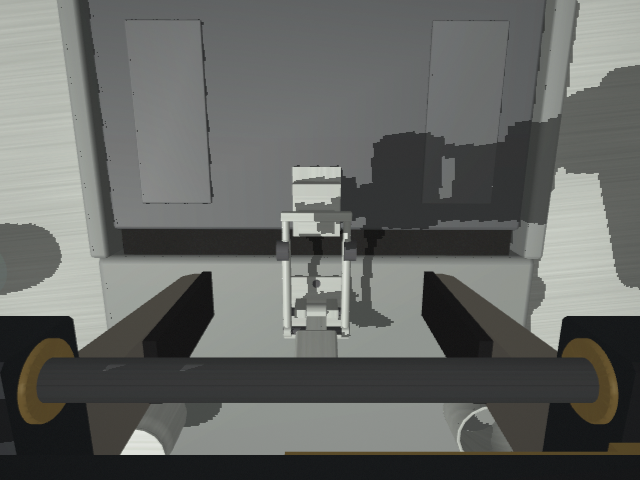

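The wrist view is centred on the latch: nuts at (283,250) and (350,251), bar at y≈216, keeper above it. Yaw is aligned. I'll work out the tool-frame offset.

Run:
```python
from h import *
np.set_printoptions(precision=1,suppress=True)
c=dict(np.load("wrist2.npz")); W=cloud(c)
T=np.array([588.5,27.5,0]); R=np.array([[.995,-.098,0],[-.098,-.995,0],[0,0,-1]])
L=(W-T)@R   # tool frame
def st(n,r,f):
    P=L[r[1]:r[3],r[0]:r[2]].reshape(-1,3);P=P[~np.isnan(P[:,0])];P[:,2]*=-1;P=P[f(P)]
    print(n,len(P),np.percentile(P,[1,50,99],axis=0))
st("nutL",(270,235,292,265),lambda P:P[:,2]>204.5)
st("nutR",(342,235,362,265),lambda P:P[:,2]>204.5)
st("bar",(275,205,360,232),lambda P:(P[:,2]>201.5)&(P[:,2]<206))
st("rib",(285,160,350,210),lambda P:(P[:,2]>187)&(P[:,2]<194))
st("post",(295,215,345,240),lambda P:(P[:,2]>195)&(P[:,2]<200.5))
st("rails",(280,265,355,320),lambda P:(P[:,2]>201)&(P[:,2]<206))
st("eyes",(280,320,355,350),lambda P:(P[:,2]>198)&(P[:,2]<207))
```

```text
nutL 224 [[-12.2 -26.8 204.5]
 [ -5.4 -22.8 206.9]
 [ -0.3 -18.9 208.8]]
nutR 223 [[-12.5  17.2 204.7]
 [ -5.6  21.1 207. ]
 [ -0.4  25.1 208.6]]
bar 849 [[  6.6 -23.  201.7]
 [ 15.8  -0.8 203.7]
 [ 19.3  21.6 205.3]]
rib 581 [[ 28.3 -16.1 188.9]
 [ 32.3  -0.8 190.9]
 [ 35.9  15.1 192.5]]
post 446 [[  4.  -12.8 196.3]
 [  7.8  -0.9 197.9]
 [ 11.7  11.1 199.3]]
rails 919 [[-55.  -23.6 201.2]
 [-35.2  16.  203. ]
 [-16.3  21.8 204.6]]
eyes 678 [[-67.6 -23.8 198.6]
 [-61.2  -1.  202.8]
 [-55.8  21.8 206.7]]
```

Request:
play_rows --targets "-0.003 -0.001 0.04 0; -0.003 -0.001 0.08 0; -0.003 -0.001 0.1 0; -0.003 -0.001 0.1085 0; -0.003 -0.001 0.1085 0"

```text
time_s: 5.18
eef_pos: [585.7, 28.8, 186.1]
eef_rot: [[0.995, -0.098, -0.0], [-0.098, -0.995, -0.0], [-0.0, 0.0, -1.0]]
ft_force: [-1.0, 0.3, 0.5]
gripper_width: 92.1
grasp_force: 0.0
```

Request:
play_rows --targets "0 0 0 0; 0 0 0 0; 0 0 0 0; 0 0 0 0; 0 0 0 0; 0 0 0 0; 0 0 0 0; 0 0 0 0" --claw 1

```text
time_s: 6.18
eef_pos: [585.7, 28.8, 186.2]
eef_rot: [[0.995, -0.099, 0.0], [-0.099, -0.995, -0.0], [0.0, 0.0, -1.0]]
ft_force: [-1.4, -0.6, 2.7]
gripper_width: 51.1
grasp_force: 30.0
```

Request:
play_rows --targets "0 0 -0.002 0; 0 0 -0.004 0; 0 0 -0.006 0; 0 0 -0.008 0; 0 0 -0.008 0; 0 0 -0.008 0"

```text
time_s: 6.92
eef_pos: [585.3, 28.8, 193.9]
eef_rot: [[0.995, -0.099, -0.001], [-0.099, -0.995, -0.0], [-0.001, 0.0, -1.0]]
ft_force: [-1.1, -0.2, -3.1]
gripper_width: 51.7
grasp_force: 30.0
```

Request:
play_rows --targets "0.001 0 0 0; 0.002 0 0 0; 0.003 0 0 0; 0.004 0 0 0; 0.005 0 0 0; 0.006 0 0 0; 0.007 0 0 0; 0.008 0 0 0; 0.008 0 0 0; 0.008 0 0 0"

```text
time_s: 8.18
eef_pos: [594.1, 27.9, 194.3]
eef_rot: [[0.995, -0.099, 0.001], [-0.099, -0.995, -0.0], [0.001, -0.0, -1.0]]
ft_force: [-2.3, -1.3, 1.5]
gripper_width: 51.8
grasp_force: 30.0
```

```bash
cat > look.py <<'E'
from h import *
import sys
np.set_printoptions(precision=1,suppress=True)
T=np.array([588.5,27.5,0]); R=np.array([[.995,-.098,0],[-.098,-.995,0],[0,0,-1]])
print(robot.read_state()["ft_force"])
c=robot.camera("wrist"); cv2.imwrite(f"pics/{sys.argv[1]}.png",c["color"][60:430,120:520])
L=(cloud(c)-T)@R; L[...,2]*=-1
P=L.reshape(-1,3); P=P[~np.isnan(P[:,0])]; x,y,z=P.T
def st(n,m): print(n,m.sum(),np.percentile(P[m],[2,50,98],axis=0).ravel() if m.sum()>5 else "")
st("rib",(abs(x-32)<8)&(abs(y+1)<12)&(z>187.5)&(z<193))
st("bar ends",(x>8)&(x<40)&(abs(abs(y+.8)-18.5)<2.5)&(z>179))
st("lip/post top",(x>-2)&(x<22)&(abs(y+1)<10)&(z>195.5)&(z<200))
st("handle",(x<-10)&(abs(y+.8)<15)&(z>225))
for xx in np.arange(-4,40,2):
    m=(abs(x-xx)<1)&(abs(y+1)<8)&(z>160)&(z<225)
    if m.sum(): print(xx,m.sum(),np.percentile(z[m],[5,50,95]))
E
python3 look.py w3
```

```text
[-2.3 -1.3  1.5]
rib 1107 [ 28.  -12.4 188.6  32.3  -1.  190.9  36.1  10.5 192.1]
bar ends 5720 [ 10.2 -21.6 210.5  27.9 -16.8 299.9  31.7  20.  319.6]
lip/post top 1358 [  4.2 -10.6 196.7  10.5  -1.1 197.9  16.8   8.6 199.1]
handle 838 [-45.  -14.1 225.2 -43.6  -1.2 229.3 -42.2  12.  233.5]
4 93 [196.7 197.7 198.5]
6 160 [196.9 197.9 199. ]
8 160 [197.1 197.9 199. ]
10 169 [196.8 197.8 199. ]
12 157 [197.  197.9 198.8]
14 177 [197.  197.8 199. ]
16 161 [196.8 198.  198.9]
18 7 [198.7 198.8 199. ]
20 24 [182.  182.6 183. ]
22 247 [182.1 183.4 213.9]
24 355 [182.2 212.8 214.1]
26 272 [182.6 213.4 214.4]
28 334 [190.2 210.9 214.2]
30 160 [189.7 190.9 191.8]
32 171 [189.9 190.8 191.8]
34 163 [189.7 190.9 191.9]
36 445 [171.2 182.1 191.5]
38 140 [170.9 171.8 172.8]
```

View pics/w3.png

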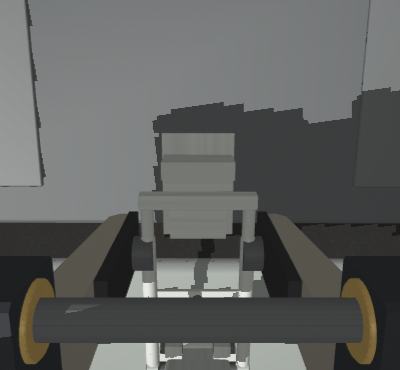

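The loop is lifted with its bar over the slot region, at crop row y≈200 between the lip and the rib. I'll measure the bar's centre exactly.

```bash
cat > bar.py <<'E'
from h import *
np.set_printoptions(precision=1,suppress=True)
T=np.array([588.5,27.5,0]); R=np.array([[.995,-.098,0],[-.098,-.995,0],[0,0,-1]])
for i in range(2):
    c=robot.camera("wrist"); L=(cloud(c)-T)@R; L[...,2]*=-1
    P=L.reshape(-1,3); P=P[~np.isnan(P[:,0])]; x,y,z=P.T
    m=(abs(y+.8)<9)&(x>15)&(x<35)&(z>(192.5))&(z<225)&~((z<200)&(x<18.5)); 
    print("bar",m.sum(),np.percentile(P[m],[2,50,98],axis=0)[:,[0,2]].ravel(), "top plane x", np.percentile(x[m&(z>np.percentile(z[m],50)-1)],[2,98]) if m.sum() else "")
    m=(abs(y+.8)<9)&(z>196.5)&(z<199.5)&(x<21); print("lip tip",np.percentile(x[m],[97,99]))
    m=(abs(y+.8)<9)&(z>189.5)&(z<192.2)&(x>24); print("rib edge",np.percentile(x[m],[1,3,98]))
print(robot.read_state()["eef_pos"],robot.read_state()["ft_force"])
E
python3 bar.py
```

```text
bar 857 [ 22.1 208.7  25.7 213.3  28.  214.6] top plane x [22.1 27.9]
lip tip [16.6 16.8]
rib edge [28.  28.1 36. ]
bar 868 [ 22.  208.3  25.8 213.3  28.1 214.7] top plane x [22.  27.8]
lip tip [16.5 16.8]
rib edge [27.9 28.1 36. ]
[594.1  27.9 194.3] [-0.1 -1.5  2.5]
```

Request:
play_rows --targets "-0.001 0 0.001 0; -0.001 0 0.002 0; -0.001 0 0.003 0; -0.001 0 0.004 0; -0.001 0 0.005 0; -0.001 0 0.006 0; -0.001 0 0.006 0; -0.001 0 0.006 0"

```text
time_s: 9.32
eef_pos: [592.4, 28.2, 188.0]
eef_rot: [[0.995, -0.099, -0.001], [-0.099, -0.995, 0.0], [-0.001, 0.0, -1.0]]
ft_force: [1.5, -1.8, 2.8]
gripper_width: 51.7
grasp_force: 30.0
```

```bash
python3 bar.py
```

```text
bar 835 [ 20.5 200.2  23.9 204.6  26.5 205.9] top plane x [20.4 26.4]
lip tip [17.6 18. ]
rib edge [28.1 28.3 36.1]
bar 835 [ 20.5 200.2  24.  204.7  26.5 206. ] top plane x [20.5 26.4]
lip tip [17.7 17.9]
rib edge [28.2 28.4 36. ]
[592.4  28.1 188. ] [ 1.1 -0.5  3.5]
```

Request:
play_rows --targets "0 0 0.001 0; 0 0 0.001 0; 0 0 0.002 0; 0 0 0.003 0; 0 0 0.004 0; 0 0 0.004 0"

```text
time_s: 10.18
eef_pos: [592.3, 28.1, 183.9]
eef_rot: [[0.995, -0.099, -0.001], [-0.099, -0.995, 0.0], [-0.001, 0.0, -1.0]]
ft_force: [-1.3, -0.8, 3.4]
gripper_width: 51.6
grasp_force: 30.0
```

```bash
python3 bar.py
```

```text
bar 923 [ 18.6 195.   23.1 198.9  26.2 200.4] top plane x [18.9 26.2]
lip tip [20.2 20.8]
rib edge [28.3 28.4 36. ]
bar 922 [ 18.7 195.   23.1 199.   26.2 200.5] top plane x [18.8 26.2]
lip tip [19.4 20.7]
rib edge [28.2 28.4 36. ]
[592.3  28.1 184. ] [-1.8 -0.9  3.3]
```

Request:
play_rows --targets "0.0005 0 0.001 0; 0.0005 0 0.002 0; 0.0005 0 0.003 0; 0.0005 0 0.004 0; 0.0005 0 0.004 0"

```text
time_s: 10.9
eef_pos: [593.1, 28.1, 180.0]
eef_rot: [[0.995, -0.099, -0.0], [-0.099, -0.995, 0.0], [-0.0, -0.0, -1.0]]
ft_force: [-3.5, -1.1, 3.4]
gripper_width: 51.5
grasp_force: 30.0
```

```bash
python3 bar.py
```

```text
bar 881 [ 18.7 192.6  22.9 194.   26.6 198.4] top plane x [18.6 26.5]
lip tip [18.9 19.2]
rib edge [26.2 26.5 36. ]
bar 885 [ 18.6 192.7  22.9 194.   26.6 198.4] top plane x [18.6 26.5]
lip tip [18.9 19.3]
rib edge [26.1 26.4 36.1]
[593.1  28.  180.1] [-2.9 -0.5  2.8]
```

Request:
play_rows --targets "0 0 0.001 0; 0 0 0.002 0; 0 0 0.003 0; 0 0 0.003 0; 0 0 0.003 0"

```text
time_s: 11.62
eef_pos: [593.2, 28.0, 177.1]
eef_rot: [[0.995, -0.099, 0.0], [-0.099, -0.995, 0.0], [0.0, -0.0, -1.0]]
ft_force: [-1.4, -0.5, 4.0]
gripper_width: 51.6
grasp_force: 30.0
```

```bash
cat > bz.py <<'E'
from h import *
np.set_printoptions(precision=1,suppress=True)
T=np.array([588.5,27.5,0]); R=np.array([[.995,-.098,0],[-.098,-.995,0],[0,0,-1]])
c=robot.camera("wrist"); cv2.imwrite("pics/bz.png",c["color"][60:430,120:520]); L=(cloud(c)-T)@R; L[...,2]*=-1
P=L.reshape(-1,3); P=P[~np.isnan(P[:,0])]; x,y,z=P.T
for xx in range(-6,40,2):
    m=(abs(x-xx)<1)&(abs(y+1)<8)&(z>160)&(z<225); n=(abs(x-xx)<1)&(abs(abs(y+.8)-19.5)<2.5)&(z>160)&(z<215)
    print(xx,np.percentile(z[m],[5,50,95]) if m.sum() else '',np.percentile(z[n],[5,50,95]) if n.sum() else '')
print(robot.read_state()["eef_pos"],robot.read_state()["ft_force"])
E
python3 bz.py
```

```text
-6  [164.4 195.5 197. ]
-4  [164.2 195.6 197.5]
-2  [164.2 196.4 198.7]
0  [191.8 198.3 199.5]
2  [169.2 197.9 199.4]
4 [196.6 197.7 198.7] [169.6 197.  198.8]
6 [197.1 198.  198.9] [169.6 195.2 197.7]
8 [197.1 197.9 198.8] [169.4 192.4 194.8]
10 [196.9 197.9 199. ] [169.6 191.3 192.8]
12 [197.  197.9 198.8] [169.3 190.8 192.4]
14 [196.9 197.9 198.9] [169.5 190.7 192. ]
16 [182.1 197.5 198.7] [189.  190.6 191.9]
18 [182.4 196.5 198.7] [188.6 190.1 191. ]
20 [189.8 195.8 198.5] [188.6 189.8 190.7]
22 [188.9 190.2 191.1] [169.3 189.7 190.9]
24 [188.2 189.8 191. ] [169.2 189.2 190.8]
26 [182.3 188.9 190.1] [169.1 188.1 190.2]
28 [189.8 190.7 191.7] [169.  169.9 170.6]
30 [189.7 190.8 191.8] [168.9 169.9 170.8]
32 [189.9 190.9 192. ] [168.9 169.8 170.9]
34 [189.8 190.8 191.9] [169.  169.8 171.1]
36 [171.4 182.7 191.3] [168.8 169.8 170.9]
38 [170.9 171.9 172.9] [169.1 170.1 171.2]
[593.2  28.  177.1] [-1.8 -1.   3.5]
```

Request:
play_rows --targets "-0.0005 0 0.0006 0; -0.001 0 0.0006 0; -0.001 0 0.0006 0"

```text
time_s: 12.05
eef_pos: [592.9, 28.1, 176.8]
eef_rot: [[0.995, -0.099, 0.002], [-0.099, -0.995, -0.0], [0.002, -0.0, -1.0]]
ft_force: [3.4, -0.7, 3.1]
gripper_width: 51.6
grasp_force: 30.0
```

Request:
play_rows --targets "0 0 0 0; 0 0 0 0; 0 0 0 0; 0 0 0 0; 0 0 0 0; 0 0 0 0; 0 0 -0.02 0; 0 0 -0.06 0; 0 0 -0.1 0; 0 0 -0.13 0; 0 0 -0.13 0; 0 0 -0.13 0" --claw 0

```text
time_s: 13.55
eef_pos: [591.5, 28.1, 305.3]
eef_rot: [[0.995, -0.099, -0.001], [-0.099, -0.995, -0.0], [-0.001, 0.0, -1.0]]
ft_force: [-0.1, -0.2, 0.1]
gripper_width: 91.9
grasp_force: 0.0
```

```bash
python3 bz.py
python3 - <<'E'
from h import *
np.set_printoptions(precision=1,suppress=True)
T=np.array([588.5,27.5,0]); R=np.array([[.995,-.098,0],[-.098,-.995,0],[0,0,-1]])
for n in ["wrist","scene","side"]:
    c=robot.camera(n); L=(cloud(c)-T)@R; L[...,2]*=-1
    if n=="side": cv2.imwrite("pics/side4.png",cv2.resize(c["color"][160:250,270:380],None,fx=5,fy=5,interpolation=2))
    P=L.reshape(-1,3); P=P[~np.isnan(P[:,0])]; x,y,z=P.T
    m=(x<-15)&(x>-110)&(abs(y+.8)<15)&(z>222)&(z<262)
    print(n,m.sum(),np.percentile(P[m],[2,50,98],axis=0).ravel() if m.sum() else '')
E
```

```text
-6 [163.7 164.8 166.1] [164.4 195.3 196.7]
-4 [170.9 171.7 172.5] [164.9 195.6 197.4]
-2 [171.1 172.  172.9] [165.4 197.3 198.8]
0  [169.  197.5 199. ]
2  [170.  197.4 199.1]
4 [196.5 197.8 199. ] [169.6 196.6 198.2]
6 [196.9 198.1 198.9] [169.5 194.3 196.7]
8 [196.9 197.9 198.8] [169.2 192.1 193.9]
10 [196.8 197.9 199. ] [169.6 191.2 192.2]
12 [196.7 197.9 198.8] [169.6 190.5 192.3]
14 [196.8 197.8 198.9] [169.5 189.9 191.3]
16 [196.6 197.7 199. ] [169.8 189.9 191.1]
18 [182.3 196.  198.8] [188.  189.7 191. ]
20 [189.6 190.1 196.2] [188.5 189.8 191. ]
22 [188.5 189.7 190.5] [188.5 189.7 190.8]
24 [188.2 189.2 190.4] [168.9 188.7 190.1]
26 [182.1 185.9 189.9] [168.9 170.6 189.5]
28 [189.4 190.8 192.1] [168.6 169.7 170.8]
30 [189.8 191.  192.4] [168.5 169.7 170.6]
32 [189.9 190.8 192. ] [168.8 169.8 170.7]
34 [189.6 190.7 192. ] [168.8 170.1 171.2]
36 [171.3 182.6 190.9] [169.  170.  170.9]
38 [170.5 171.8 172.7] [168.5 169.7 170.7]
[591.3  28.1 304.9] [-0.8  0.4  0.4]
wrist 1030 [-46.1 -14.1 222.9 -43.1  -1.1 249.5 -40.6  12.2 255.8]
scene 52 [-49.9 -11.5 222.2 -43.2   1.3 242.1 -39.   12.7 257.9]
side 84 [-53.1 -13.1 222.6 -47.8   2.9 242.5 -41.9  13.7 259.1]
```

View pics/bz.png

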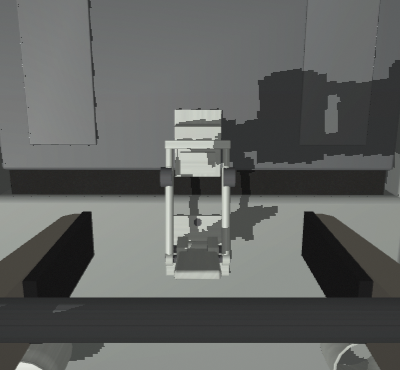

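The bar is seated in the slot, with its top at about 189.5, matching the floor, and the nuts are free. The lever leans slightly towards the keeper (q≈-0.18). Next I'll shut the gripper, come down on the keeper side of the handle and sweep it over along its arc.

Request:
play_rows --targets "0 0 0 0; 0 0 0 0; 0 0 0 0; 0 0 0 0; 0 0 0 0; 0 0 0 0; 0 0 0 0; -0.008 0 0.02 0; -0.015 0 0.04 0; -0.015 0 0.06 0; -0.015 0 0.06 0; -0.015 0 0.06 0" --claw 1

```text
time_s: 15.25
eef_pos: [577.6, 29.6, 247.3]
eef_rot: [[0.995, -0.099, 0.001], [-0.099, -0.995, 0.0], [0.001, -0.0, -1.0]]
ft_force: [-0.2, 0.5, 0.4]
gripper_width: 0.4
grasp_force: 0.0
```

Request:
play_rows --targets "-0.006 0 0 0; -0.012 0 0 0; -0.018 0 0 0; -0.0245 0 0 0; -0.03 0 0 0; -0.0355 0 0 0; -0.041 0 0.0005 0; -0.046 0 0.0015 0; -0.0515 0 0.003 0; -0.0565 0 0.005 0; -0.0615 0 0.008 0; -0.066 0 0.011 0"

```text
time_s: 16.75
eef_pos: [511.1, 36.2, 235.3]
eef_rot: [[0.995, -0.099, -0.0], [-0.099, -0.995, -0.0], [-0.0, 0.0, -1.0]]
ft_force: [0.9, -0.5, 1.7]
gripper_width: 0.2
grasp_force: 0.9
```

```bash
cat > q.py <<'E'
from h import *
np.set_printoptions(precision=1,suppress=True)
T=np.array([588.5,27.5,0]); R=np.array([[.995,-.098,0],[-.098,-.995,0],[0,0,-1]])
c=robot.camera("wrist"); cv2.imwrite("pics/q.png",c["color"][60:430,120:520]); L=(cloud(c)-T)@R; L[...,2]*=-1
P=L.reshape(-1,3); P=P[~np.isnan(P[:,0])]; x,y,z=P.T
for xx in range(-2,40,2):
    m=(abs(x-xx)<1)&(abs(y+1)<8)&(z>160)&(z<225); n=(abs(x-xx)<1)&(abs(abs(y+.8)-19.5)<2.5)&(z>160)&(z<215)
    print(xx,np.percentile(z[m],[5,50,95]) if m.sum() else '',np.percentile(z[n],[5,50,95]) if n.sum() else '')
for n in ["scene","side"]:
    c=robot.camera(n); L=(cloud(c)-T)@R; L[...,2]*=-1
    P=L.reshape(-1,3); P=P[~np.isnan(P[:,0])]; x,y,z=P.T
    m=(x<-62)&(x>-135)&(abs(y+.8)<15)&(z>180)&(z<245)
    print(n,m.sum(),[(b,np.round(np.median(z[m&(abs(x-b)<2.5)]),1)) for b in range(-130,-60,5) if (m&(abs(x-b)<2.5)).sum()>2])
print(robot.read_state()["eef_pos"],robot.read_state()["ft_force"])
E
python3 q.py
```

```text
-2 [170.8 171.9 173.2] [168.5 191.  193.2]
0 [170.8 173.6 198.1] [169.  190.3 191.8]
2 [196.8 197.8 198.9] [169.5 189.9 191.6]
4 [196.9 197.9 198.9] [169.5 189.5 190.9]
6 [196.9 197.8 199.1] [169.2 189.5 190.7]
8 [196.4 197.8 198.9] [169.4 189.  190.8]
10 [196.9 198.  199. ] [169.  188.8 190.3]
12 [196.7 197.8 198.9] [169.9 189.6 190.7]
14 [196.9 197.9 198.8] [188.2 189.4 190.6]
16 [196.4 197.6 198.4] [188.1 189.  190.2]
18 [181.9 182.6 183.7] 
20 [181.7 182.8 183.8] [168.9 169.9 170.8]
22 [181.7 182.9 184. ] [169.  169.8 171. ]
24 [182.  183.9 191.4] [168.8 169.8 171.1]
26 [189.7 190.8 192. ] [168.5 169.9 171. ]
28 [189.4 190.8 191.8] [168.9 170.  171. ]
30 [189.7 190.7 191.7] [168.6 169.8 171. ]
32 [189.5 190.7 191.9] [168.7 169.8 170.9]
34  [168.7 169.8 170.9]
36 [171.3 172.2 173. ] [168.5 169.7 170.7]
38 [170.6 171.9 173.1] [168.5 169.7 170.9]
scene 101 [(-95, np.float64(238.2)), (-90, np.float64(237.5)), (-85, np.float64(226.8)), (-80, np.float64(224.6)), (-75, np.float64(219.3)), (-70, np.float64(217.9)), (-65, np.float64(206.7))]
side 86 [(-100, np.float64(243.6)), (-95, np.float64(240.9)), (-90, np.float64(238.3)), (-85, np.float64(235.7)), (-80, np.float64(222.7)), (-75, np.float64(218.8)), (-70, np.float64(213.3)), (-65, np.float64(204.9))]
[510.9  36.1 235.1] [ 0.7  0.1 -0.6]
```

View pics/q.png

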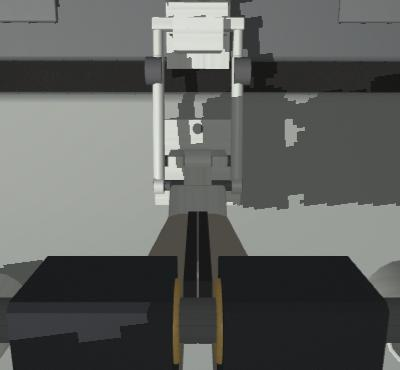

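The bar has slid under the lip and the hatch has been drawn about 2 mm (rib now at 25–33). I'll continue the sweep.

Request:
play_rows --targets "-0.004 0 0.0035 0; -0.008 0 0.0075 0; -0.0115 0 0.012 0; -0.0145 0 0.0165 0; -0.017 0 0.0215 0; -0.019 0 0.0265 0; -0.0205 0 0.032 0; -0.0215 0 0.037 0; -0.022 0 0.039 0; -0.022 0 0.039 0"

```text
time_s: 18.15
eef_pos: [489.6, 38.3, 196.4]
eef_rot: [[0.995, -0.099, -0.0], [-0.099, -0.995, -0.0], [-0.0, 0.0, -1.0]]
ft_force: [-0.1, 0.1, 0.5]
gripper_width: 0.6
grasp_force: 0.0
```

Request:
play_rows --targets "0 0 0.001 0; 0 0 0.002 0; 0 0 0.003 0; 0 0 0.003 0"

```text
time_s: 18.65
eef_pos: [489.6, 38.3, 193.5]
eef_rot: [[0.995, -0.099, 0.0], [-0.099, -0.995, -0.0], [0.0, 0.0, -1.0]]
ft_force: [0.6, 0.2, 0.4]
gripper_width: 0.4
grasp_force: 0.0
```

Request:
play_rows --targets "0 0 -0.02 0; 0 0 -0.06 0; 0 0 -0.11 0; 0 0 -0.14 0; 0.03 0 -0.15 0; 0.06 0 -0.15 0; 0.06 0 -0.15 0"

```text
time_s: 19.52
eef_pos: [550.4, 32.2, 343.1]
eef_rot: [[0.995, -0.099, -0.0], [-0.099, -0.995, -0.0], [-0.0, 0.0, -1.0]]
ft_force: [0.1, -0.5, -0.8]
gripper_width: 0.7
grasp_force: 0.0
```

```bash
python3 q.py
```

```text
-2  [169.6 188.7 190.1]
0 [196.8 197.8 199.5] [170.  188.5 190.1]
2 [196.4 197.8 199.1] [169.7 188.8 189.9]
4 [197.  198.  199.1] [169.7 188.6 190.4]
6 [196.8 197.5 198.8] [168.5 189.  190.2]
8 [196.6 197.8 199.1] [170.4 189.  190. ]
10 [196.8 197.9 198.9] [188.7 189.7 190.9]
12 [196.7 197.6 198.7] [189.2 190.1 191.2]
14 [189.2 196.  198.2] [169.2 189.7 190.9]
16 [181.4 182.9 184.1] [168.9 169.8 171. ]
18 [181.8 182.9 184. ] [168.7 170.  171.1]
20 [181.8 183.  184. ] [168.9 169.8 170.6]
22 [181.8 183.  184. ] [168.5 169.8 170.7]
24 [189.9 191.  191.9] [169.1 169.8 170.8]
26 [189.3 190.7 191.8] [168.7 169.9 170.8]
28 [189.8 191.  191.9] [169.1 170.1 170.7]
30 [189.7 190.9 192.1] [168.6 169.9 171.2]
32 [170.7 172.2 191.6] [168.8 169.9 170.7]
34 [170.5 172.  172.9] [169.1 170.2 172.1]
36 [170.7 171.8 172.8] [168.7 169.8 170.8]
38 [170.7 171.7 173.2] [169.2 170.  171.4]
scene 81 [(-120, np.float64(193.5)), (-115, np.float64(195.1)), (-110, np.float64(194.1)), (-105, np.float64(192.6)), (-100, np.float64(192.0)), (-95, np.float64(193.7)), (-90, np.float64(192.1)), (-85, np.float64(195.9)), (-80, np.float64(195.1)), (-75, np.float64(192.7)), (-70, np.float64(191.8)), (-65, np.float64(191.5))]
side 185 [(-120, np.float64(195.0)), (-115, np.float64(195.7)), (-110, np.float64(195.0)), (-105, np.float64(195.4)), (-100, np.float64(194.2)), (-95, np.float64(195.3)), (-90, np.float64(194.7)), (-85, np.float64(194.1)), (-80, np.float64(194.7)), (-75, np.float64(195.6)), (-70, np.float64(192.2)), (-65, np.float64(193.1))]
[548.4  32.4 343.1] [-0.4  0.3 -0.4]
```

View pics/q.png

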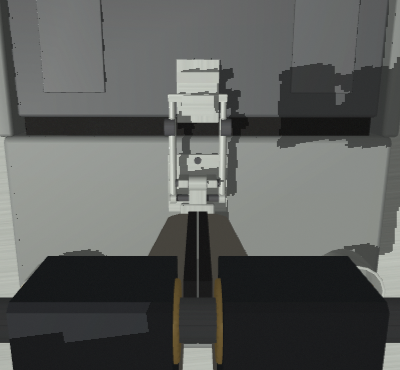

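The lever lies flat (upper face about 193–194, level along its length) with the robot clear of it. The bar sits under the lip and the hatch is drawn about 4–5 mm. Handing in.

```bash
python3 -c "
from bench import robot
print(robot.sign_off())"
```

```text
the job is handed in; nothing more can be done
None
```

The hatch is latched: the bar is hooked under the keeper's lip, the lever lies flat past centre and stayed there once the arm let go, and the hatch is drawn about 4–5 mm; handed in just after 19.5 s, verdict not shown.

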